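# Exchange the nests on a cam-lift camera stage and hold the lift at its top

### The arm

A 6-joint arm with a two-finger parallel gripper is mounted at the origin on the work surface; the furniture and walls round the work are solid. World frame = base frame: x ahead of the robot, y to its left, z up, the work surface at z = 0. Lengths are in m, angles in degrees, forces in N, time in s.
With the tool pointing down it reaches from about 0.375 to 0.9 m from the base axis. Payload 3.1 kg.
Tool frame: the origin (TCP) lies at the very end of the fingers, on their centre line; the grasp point (between the pads) lies 19 mm behind it; z points along the fingers, y is the line along which they close (so a half turn about z gives the same grasp; the last joint's range is limited). The gripper opens to 87 mm and grips with 3 to 60 N. Pads are 19 mm wide; open, the fingers measure 117 mm over their backs; the gripper's body (75 mm by 190 mm) begins 51 mm behind the grasp point.
Start: joints at [57.439, 30.224, 82.088, -0, 67.689, -10.227], TCP at [0.237, 0.578, 0.193] pointing down, gripper open.
Joint ranges: [-176.69, 176.69], [-43.24, 126.21], [12.49, 139.97], [-82, 262], [0, 151.66], [-163.58, 163.58]. Speed limits (degrees/s): [159.86, 159.86, 180, 180, 180, 180].

### API

Orientations are given as a 3x3 rotation matrix whose columns are the frame's x, y, z axes.
In Python, from rig import * gives the robot as it stands.
- The arm moves only by the tool jog_arm, never from a script. Its arguments are lists of equal length, an entry for each row: "delta_pos": the shift along the world's x, y, z in cm, a list of three; "turn": the turn about the world's z in degrees; "grip": the closure, from 0 (fully open) to 1 (shut). In form: {"delta_pos": [[x, y, z], ...], "turn": [turn, ...], "grip": [grip, ...]}. A call has 1 to 12 rows; each row is the pose to reach, as a shift and turn from the pose commanded when the call began; what a row does not reach only later rows make up. A row lasts 1/8 s, in which the tool goes at most 62.5 mm and 10.7 degrees, less where a joint would pass 70% of its speed; a pose out of reach is approached as far as the arm can. A call with a gripper value outside its range is refused whole. The fingers move at their own pace and stop on an object; the grip force is fixed at half the most. Time passes only in rows, so rows that repeat a pose let the fingers close. It gives the time, the measured TCP pose, the force, the opening and the grip force at its end, in the units of the state.
- read_state(): the state, without advancing time (a new reading comes with each control period).
- capture(name): name is "side" or "top" or "wrist"; returns a dict with "color" (400x640x3 uint8, blue, green, red), "fovy" (degrees; the focal length in pixels is half the picture's height over the tangent of half this angle, whatever the lens; pixels are square), "cx", "cy" (the principal point, pixels), "k1" (the pictures are not rectified: a ray, as slopes to the right and down, at radius r is drawn at 1 + k1 r^2 times it, then the intrinsics apply), "camera_from_world" (4x4, takes a point from world to camera coordinates). Camera axes: x right, y up, looking along -z (the intrinsics and any distortion apply to the point x, -y, -z); pixel columns grow to the right and rows downward; lengths in m; the calibration is good to about 2 mm. A picture is of the moment at which its call begins. There is no depth.
- hand_in(): hands the job in; it is judged then, once.
The state is a dict: "time_s": time; "joint_positions": joint angles; "qvel": joint speeds; "tau": joint torques, N m; "position": TCP position; "tcp_rot": TCP orientation; "force": force on the tool from outside, world axes, zero at the start; "moment": the same for the moment, N m; "opening": opening from 0.0 (shut) to 1.0 (fully open); "grasp_force": force on a finger pad.
Only numpy, scipy, OpenCV 4.12 (cv2) and the standard library are available. Lean on these libraries where they do the work, as an engineer would, in place of code of your own. Each camera call takes 0.05 s, during which the arm holds its last target. There are 200 camera calls.

### The job

The bare aluminium nest on the cam-lift camera stage and the nest with the green circuit board in the black parking rack must change places, each seated flat between the locating pins of the other's station (set one down on the blue mat meanwhile). Then swing the stage's cam lever up by its red knob until the cams have lifted the board's nest to its highest point (past that it sinks again), and finish still holding the lever there, because its spring drops the board out of the camera's view as soon as it is let go. Keep the nests level, and leave the solder spool and the white vial where they are.

Things in the scene. Friction and masses are not known exactly. Their poses are not given: they have to be found in the camera images.
- stage: Cam-lift camera stage, fixed: aluminium base plate 246 x 104 x 10 mm, four grey pillars under the corners of the nest, two brass cams between them, black side-view camera at its far (+x) end (from 84 to 158 mm along x, top 117 mm high). Origin: on the bench, below the middle of the nest's place; x points to the camera, y along the cam shafts, z up.
- lift_seat (a point): Middle of the nest's place on the stage, at the pillar tops, 67 mm above the bench; fixed, axes as stage. A nest lies long along x. Eight upright pins, 8 mm thick, 21 mm high with 5 mm conical heads, leave it 2.2 mm play all round: at x +-66, y +-26 mm and x +-46, y +-37 mm. The pillars end at x = +-24 mm: between them the nest's long edges are free for the fingers.
- cam_lever (a joint): Turn of lever and cams, rad: 0 at rest, arm leaning to the stage's +x side 0.50 rad above level; it swings up and over towards -x. The cams touch the nest from about 0.06 and lift it; its underside stands 18 mm x sin(value + 0.50) - 9.5 mm above the seat: most, 8.5 mm, at 1.07 (lever upright), less beyond; stop at 1.75. A spring always pulls it back to 0: 1.3 N at the knob at rest, 2 N upright, plus up to 1.2 N of load.
- lever_knob (a point): Centre of the red knob (a drum 27 mm in diameter, 24 mm wide between its flat ends, which face along the stage's y) at the end of the lever arm (9 mm round rod), on the stage's -y side, 85 mm from the shaft axis; at rest 77 mm above the bench and 109 mm to the +x side of stage's origin, upright 121 mm high. At least 37 mm are free between the knob and the stage's pillars, pins and camera.
- cam_axis (a point): The point on the rear cam shaft's axis about which the knob circles: at x +34, y -95, z +36 mm from stage's origin, axes as stage; the shaft lies along y.
- parking_rack: Black parking rack for one nest, fixed to the bench: plate 152 x 92 x 6 mm (long along its x axis), with two black cross bars 39 x 88 mm centred at x = +-54.5 mm. Origin: middle of its underside, on the bench.
- rack_seat (a point): Middle of the rack's seat plane (tops of the cross bars), 18 mm above the bench, where a parked nest's underside rests. x: the rack's long direction. Eight pins, 10.5 mm high, leave 2.2 mm play as on the stage: at x +-66, y +-18 mm and x +-46, y +-37 mm; between the cross bars (x within +-35 mm) the space beside the nest is free down to 6 mm above the bench.
- setdown_mat: Thin blue mat, 150 x 100 x 3 mm (long along its x axis), fixed flat on the bench with nothing on it: free space to set one nest down. Origin: middle of its underside, on the bench. It and the rack may have traded places. (A tall black monitor, 420 mm, stands to the right of both: keep the arm off it. The front edge of the press plate behind them, 40 to 60 mm up, begins at x = 0.66.)
- nest_bare: Bare aluminium nest: plate 62 x 120 x 12 mm, long along its own y axis, with a raised boss (to 16 mm) and small pins on top; 0.34 kg or somewhat off that. Starts on the stage. Origin: middle of its underside. Grasp it across its long edges (62 mm) at the middle. A half turn about z makes no difference.
- nest_loaded: The same kind of nest with a green circuit board (44 x 88 mm, top 18 mm above the nest's underside, parts to 21 mm) fixed on its boss. Starts in the parking rack. Origin: middle of its underside; long along its own y axis; grasp it by the plate's long edges (62 mm, 12 mm high).
- solder_spool: Blue solder spool, 56 mm in diameter, 44 mm high, loose; a bystander. Origin: middle of its underside.
- thinner_vial: Small white vial with a green cap, 26 mm in diameter, 57 mm high, loose; a bystander. Origin: middle of its underside.

How it is judged (in metres and radians):
On the way:
1. The nest with the board sits flat between the pins of the stage and the bare nest sits flat between the pins of the parking rack, both let go, while the lever is still down (x of nest_loaded in the frame of lift_seat between -0.005 and 0.005 m and y of nest_loaded in the frame of lift_seat between -0.005 and 0.005 m and z of nest_loaded in the frame of lift_seat between -0.0025 and 0.0025 m and angle between each of nest_loaded, nest_bare's own z axis and vertical below 0.05 rad and angle between the y axis of nest_loaded and the x axis of lift_seat, either way round below 0.08 rad and x of nest_bare in the frame of rack_seat between -0.005 and 0.005 m and y of nest_bare in the frame of rack_seat between -0.005 and 0.005 m and z of nest_bare in the frame of rack_seat between -0.0025 and 0.0025 m and angle between the y axis of nest_bare and the x axis of rack_seat, either way round below 0.08 rad and contact force between each of the fingers, the arm and nest_loaded below 0.2 N and contact force between each of the fingers, the arm and nest_bare below 0.2 N and value of joint cam_lever below 0.15 rad), for 0.2 s.
At the end, for the whole second after the job is handed in: Fingers still hold the lever (over 0.8 N), at rest within 0.28 rad of upright; the board's nest is lifted on the stage to within 0.8 mm of its top (7.7 mm above the seat), the bare nest sits in the rack (each within 5 mm sideways, 0.05 rad tilt, 0.08 rad turn), neither touched by the robot (x of nest_loaded in the frame of lift_seat between -0.005 and 0.005 m and y of nest_loaded in the frame of lift_seat between -0.005 and 0.005 m and z of nest_loaded in the frame of lift_seat between 0.0077 and 0.0105 m and angle between each of nest_loaded, nest_bare's own z axis and vertical below 0.05 rad and angle between the y axis of nest_loaded and the x axis of lift_seat, either way round below 0.08 rad and x of nest_bare in the frame of rack_seat between -0.005 and 0.005 m and y of nest_bare in the frame of rack_seat between -0.005 and 0.005 m and z of nest_bare in the frame of rack_seat between -0.0025 and 0.0025 m and angle between the y axis of nest_bare and the x axis of rack_seat, either way round below 0.08 rad and contact force between each of the fingers, the arm and nest_loaded below 0.2 N and contact force between each of the fingers, the arm and nest_bare below 0.2 N and value of joint cam_lever between 0.79 and 1.35 rad and velocity of joint cam_lever between -0.05 and 0.05 rad/s and contact force between the fingers and cam_lever above 0.8 N); the arm keeps its last pose, push and grip.
It fails at once if A nest is tipped by more than 0.5 rad (angle between any of nest_loaded, nest_bare's own z axis and vertical above 0.5 rad).
It fails at once if The solder spool or the white vial is shifted by more than 3 cm (distance of any of solder_spool, thinner_vial from where it was at the start of the episode above 0.03 m).
It also fails if it takes over 72 s, if anything falls off the work surface, if the arm or the gripper's body presses on something with over 40 N, if the wrist force passes 120 N, or if a joint passes its speed limit or range.

## Working session

There is one attempt and no reset: what is moved stays moved. The work goes in short steps, Python scripts to look and compute and a tool call to move; the robot and the scene stay as the last step left them, time stands still between calls to the robot, and variables do not carry over. Pictures are saved under pics/ and viewed, at most 10 in all, crops included, and the job is handed in when it is done.

Besides the shell and the picture viewer there is one more tool, called after "Emit:" by a JSON object that holds its "api" and its "payload". jog_arm: Moves the arm, as the interface text tells. Its arguments: {"type":"object","properties":{"delta_pos":{"type":"array"},"turn":{"type":"array"},"grip":{"type":"array"}},"required":["delta_pos","turn","grip"]}

```bash
mkdir -p pics
cat > h.py <<'E'
from rig import *
import numpy as np, cv2
from scipy.optimize import least_squares
def cam(c):
    f=c["color"].shape[0]/2/np.tan(np.radians(c["fovy"])/2)
    return f,c["cx"],c["cy"],c["k1"],np.array(c["camera_from_world"])
def proj(c,P):
    f,cx,cy,k,T=cam(c);P=np.atleast_2d(P);q=P@T[:3,:3].T+T[:3,3]
    u=q[:,0]/-q[:,2];v=-q[:,1]/-q[:,2];s=1+k*(u*u+v*v)
    return np.c_[cx+f*u*s,cy+f*v*s]
def atz(c,uv,z):
    "pixel -> world point at height z"
    f,cx,cy,k,T=cam(c)
    d=(np.array(uv,float)-[cx,cy])/f;m=d.copy()
    for _ in range(30): m=d/(1+k*(m@m))
    R=T[:3,:3].T;o=-R@T[:3,3];r=R@np.array([m[0],-m[1],-1])
    return o+r*(z-o[2])/r[2]
E
python3 - <<'E'
from h import *
s=read_state();print(s["time_s"],s["position"],s["tcp_rot"],s["opening"])
import pickle
for n in ["side","top"]:
    c=capture(n);cv2.imwrite(f"pics/{n}0.png",c["color"]);pickle.dump(c,open(n+"0.pkl","wb"))
    T=np.array(c["camera_from_world"]);print(n,-T[:3,:3].T@T[:3,3],c["fovy"],c["k1"])
E
```

```text
0.0 [0.23703081 0.57746624 0.19208164] [[-9.24987610e-01  3.79995406e-01 -1.18869222e-03]
 [ 3.79997033e-01  9.24985978e-01 -1.78745805e-03]
 [ 4.20297791e-04 -2.10507607e-03 -9.99997696e-01]] 0.9994388680843325
side [0.48928899 0.99973194 0.38514899] 51.49542140332699 -0.0847969291589297
top [0.39302877 0.21399428 1.00867773] 44.65845744215217 0.018768924786631863
```

View pics/top0.png

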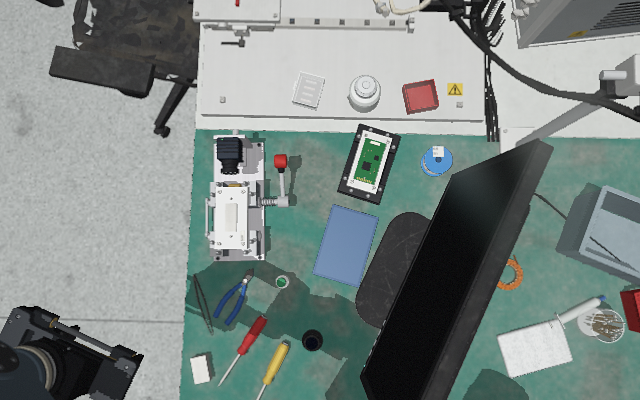

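View pics/side0.png

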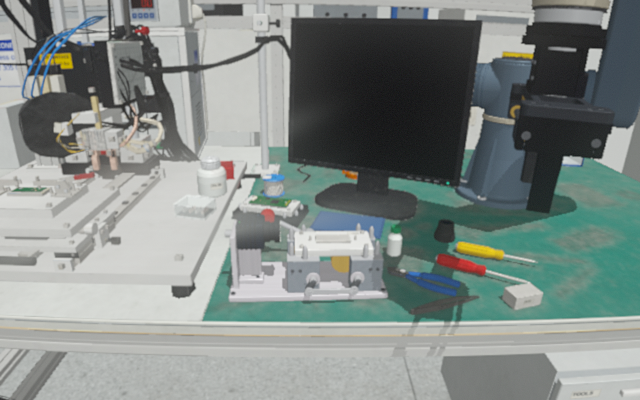

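The top picture shows the stage nest at about (232,217), the knob at (280,160), the rack with the board at (369,163), the mat at (346,244), the vial at (282,282) and the spool at (437,160). The side view shows the camera at (257,235) and the bare nest at (335,243). Next I'll enlarge the top view.

Run:
```python
from h import *
im=cv2.imread("pics/top0.png")
a=cv2.resize(im[125:270,195:300],None,fx=4,fy=4,interpolation=cv2.INTER_CUBIC)
b=cv2.resize(im[115:260,310:405],None,fx=4,fy=4,interpolation=cv2.INTER_CUBIC)
cv2.imwrite("pics/crop1.png",np.hstack([a,b]))
```

```text
(no output)
```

View pics/crop1.png

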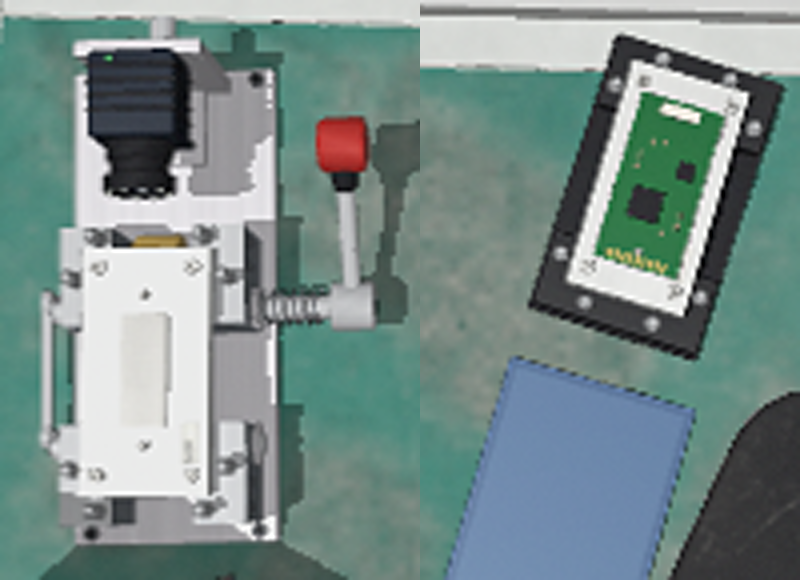

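The crop shows the bare nest's top corners at about (84,249), (209,247), (209,492), (82,492). The loaded nest's are at (632,60), (748,96), (684,317), (567,284). The knob is at (342,145).

```bash
cat >> h.py <<'E'
def fit(c,uv,L,W,z,yaw0=0):
    "rect, corners ordered: far-left, far-right, near-right, near-left (x=long axis ahead)"
    loc=np.array([[L,W],[L,-W],[-L,-W],[-L,W]])/2
    uv=np.array(uv,float);p0=np.mean([atz(c,u,z) for u in uv],0)
    def P(p):
        cs,sn=np.cos(p[2]),np.sin(p[2]);return np.c_[loc@np.array([[cs,sn],[-sn,cs]])+p[:2],np.full(4,z)]
    r=least_squares(lambda p:(proj(c,P(p))-uv).ravel(),[p0[0],p0[1],yaw0])
    return np.round(r.x[:2],4),round(np.degrees(r.x[2]),2),"rms px",round(np.sqrt(np.mean(r.fun**2)),2)
E
python3 - <<'E'
from h import *
import pickle
c=pickle.load(open("top0.pkl","rb"))
A=lambda p:np.array(p)/4-.375+[195,125]
B=lambda p:(np.array(p)-[420,0])/4-.375+[310,115]
print("bare",fit(c,A([(84,249),(209,247),(210,492),(82,493)]),.12,.062,.079))
print("base",fit(c,A([(75,72),(273,70),(276,541),(75,541)]),.246,.104,.010),"origin is -35mm of centre?")
print("loaded",fit(c,B([(632,60),(748,96),(684,317),(567,284)]),.12,.062,.030,-.3))
print("rack",fit(c,B([(617,35),(783,87),(697,358),(530,304)]),.152,.092,.006,-.3))
t=B([(512,357),(694,408)]);print("mat",fit(c,[t[0],t[1],(357.5,286),(313.5,275)],.15,.1,.003,-.2))
print("knob",atz(c,A((342,145)),.085))
print("vial",atz(c,(282,282),.057),"spool",atz(c,(437,160),.044))
E
```

```text
bare (array([0.453 , 0.4144]), np.float64(2.54), 'rms px', np.float64(0.52))
base (array([0.4922, 0.4162]), np.float64(2.66), 'rms px', np.float64(0.45)) origin is -35mm of centre?
loaded (array([0.5759, 0.149 ]), np.float64(-14.97), 'rms px', np.float64(0.24))
rack (array([0.577 , 0.1478]), np.float64(-16.47), 'rms px', np.float64(0.46))
mat (array([0.4062, 0.1925]), np.float64(-14.14), 'rms px', np.float64(1.08))
knob [0.56326309 0.32374092 0.085     ]
vial [0.33112807 0.31459731 0.057     ] spool [0.58000779 0.01456454 0.044     ]
```

Emit:
{"api": "jog_arm", "payload": {"delta_pos": [[5,-4,1],[10,-8,1],[15,-12,1],[20,-15.2,1],[21.6,-16.3,1],[21.6,-16.3,1],[21.6,-16.3,1]], "turn": [8,16,24.9,24.9,24.9,24.9,24.9], "grip": [0,0,0,0,0,0,0]}}

```text
time_s: 0.98
position: [0.4516, 0.4159, 0.2027]
tcp_rot: [[-0.999, -0.046, -0.002], [-0.046, 0.999, -0.0], [0.002, -0.0, -1.0]]
force: [0.0, -0.9, 0.2]
opening: 1.002
grasp_force: 0.0
```

Run:
```python
from h import *
import pickle
s=read_state();print(s["time_s"],s["position"],s["tcp_rot"][1],s["opening"])
c=capture("wrist");pickle.dump(c,open("w1.pkl","wb"))
d=pickle.load(open("side0.pkl","rb"))
im=np.full((600,800,3),0,np.uint8)
im[:400,:640]=c["color"]
k=cv2.resize(d["color"][215:305,225:395],None,fx=2.2,fy=2.2,interpolation=cv2.INTER_CUBIC)
im[402:402+k.shape[0],:k.shape[1]]=k
cv2.imwrite("pics/w1.png",im)
```

```text
0.975 [0.45163721 0.41586012 0.20269263] [-4.60089752e-02  9.98941021e-01 -1.08300019e-04] 1.001679632625564
```

View pics/w1.png

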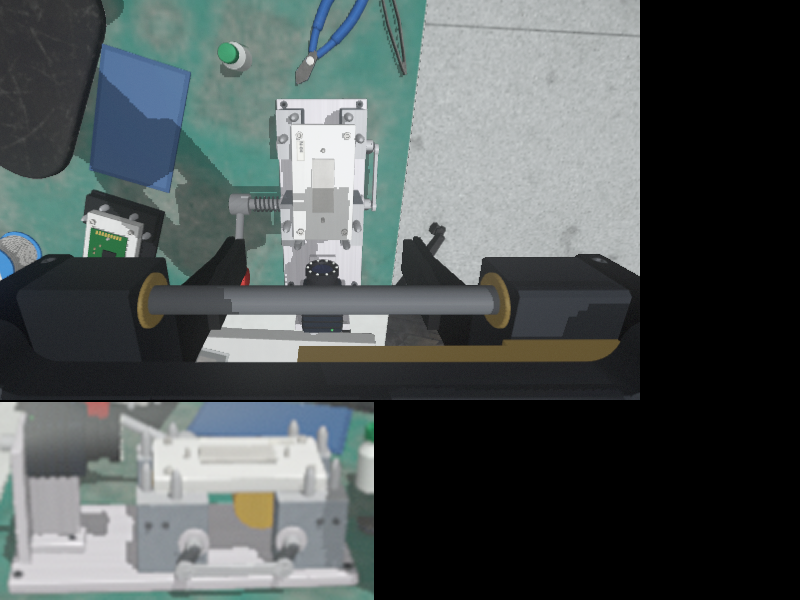

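The wrist view shows the bare nest's corners at (349,240), (288,239), (292,124), (355,125). The side crop shows the linkage rod lying low, near the base plate and well below the fingers.

Run:
```python
from h import *
import pickle
c=pickle.load(open("w1.pkl","rb"))
print(fit(c,[(349.5,240),(288.5,239),(292.5,124),(354.5,125)],.12,.062,.079))
print("base near corners",[atz(c,p,.01).round(4) for p in [(276,99),(367,99)]])
print(proj(c,[[.453,.4144,.079]]))
T=np.array(c["camera_from_world"]);print(-T[:3,:3].T@T[:3,3])
for _ in range(3): print(read_state()["position"])
g=cv2.resize(c["color"][90:260,265:385],None,fx=3.5,fy=3.5,interpolation=cv2.INTER_CUBIC);cv2.imwrite("pics/w1c.png",g)
```

```text
(array([0.4534, 0.4152]), np.float64(0.66), 'rms px', np.float64(1.11))
base near corners [array([0.3728, 0.3596, 0.01  ]), array([0.368 , 0.4632, 0.01  ])]
[[320.39479268 184.72688591]]
[0.36924854 0.41349645 0.39554859]
[0.45148499 0.41611409 0.20280693]
[0.45148499 0.41611409 0.20280693]
[0.45148499 0.41611409 0.20280693]
```

View pics/w1c.png

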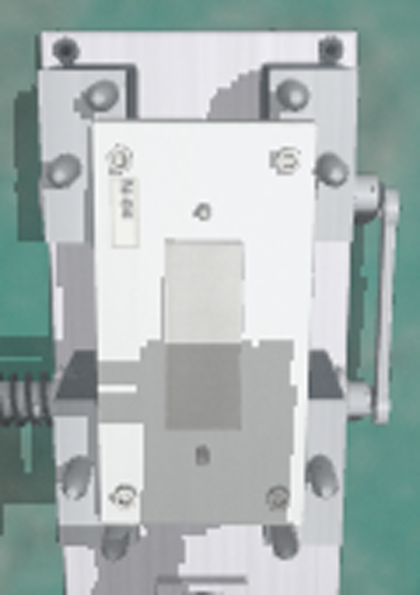

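```bash
cat >> h.py <<'E'
def fitpts(c,uv,loc,z,yaw0=0):
    loc=np.array(loc);uv=np.array(uv,float);p0=np.mean([atz(c,u,z) for u in uv],0)
    def P(p):
        cs,sn=np.cos(p[2]),np.sin(p[2]);return np.c_[loc@np.array([[cs,sn],[-sn,cs]])+p[:2],np.full(len(loc),z)]
    r=least_squares(lambda p:(proj(c,P(p))-uv).ravel(),[p0[0],p0[1],yaw0])
    return np.round(r.x[:2],4),round(np.degrees(r.x[2]),2),"rms px",round(np.sqrt(np.mean(r.fun**2)),2)
E
python3 - <<'E'
from h import *
import pickle
c=pickle.load(open("w1.pkl","rb"))
C=lambda p:(np.array(p)+.5)/3.5-.5+[265,90]
print("nest",fit(c,C([(302,523),(100,521),(93,122),(315,123)]),.12,.062,.079))
px=C([(104,95),(292,96),(63,170),(333,170),(76,476),(322,475),(116,545),(287,543)])
loc=np.array([(-66,-26),(-66,26),(-46,-37),(-46,37),(46,-37),(46,37),(66,-26),(66,26)])/1e3
for z in(.076,.082):print("pins",z,fitpts(c,px,loc,z))
# base plate edges
print("base",[atz(c,C(p),.01).round(4) for p in [(38,31),(356,32),(52,300),(350,300)]])
d=pickle.load(open("top0.pkl","rb"))
A=lambda p:np.array(p)/4-.375+[195,125]
px=A([(96,509),(205,508),(69,468),(231,462),(72,274),(230,274),(96,237),(205,233)])
loc2=loc*[1,-1]
for z in(.076,.084):print("top pins",fitpts(d,px,loc2,z))
E
```

```text
nest (array([0.4531, 0.4165]), np.float64(2.23), 'rms px', np.float64(0.5))
pins 0.076 (array([0.4531, 0.4156]), np.float64(2.9), 'rms px', np.float64(0.82))
pins 0.082 (array([0.4518, 0.4155]), np.float64(2.9), 'rms px', np.float64(0.71))
base [array([0.3723, 0.3591, 0.01  ]), array([0.3678, 0.4624, 0.01  ]), array([0.4618, 0.3642, 0.01  ]), array([0.4569, 0.468 , 0.01  ])]
top pins (array([0.453, 0.413]), np.float64(2.64), 'rms px', np.float64(0.5))
top pins (array([0.4525, 0.4113]), np.float64(2.64), 'rms px', np.float64(0.47))
```

Emit:
{"api": "jog_arm", "payload": {"delta_pos": [[0.15,0,-3],[0.15,0,-6],[0.15,0,-9],[0.15,0,-12],[0.15,0,-13.5],[0.15,0,-14.7],[0.15,0,-14.7],[0.15,0,-14.7]], "turn": [0,0,0,0,0,0,0,0], "grip": [0,0,0,0,0,0,0,0]}}

```text
time_s: 2.02
position: [0.4556, 0.4156, 0.057]
tcp_rot: [[-0.999, -0.045, 0.002], [-0.045, 0.999, 0.001], [-0.002, 0.001, -1.0]]
force: [-0.3, 0.4, 0.1]
opening: 1.0
grasp_force: 0.0
```

Emit:
{"api": "jog_arm", "payload": {"delta_pos": [[0,0,0],[0,0,0],[0,0,0],[0,0,0],[0,0,0],[0,0,0],[0,0,0],[0,0,0]], "turn": [0,0,0,0,0,0,0,0], "grip": [0.2,0.4,1,1,1,1,1,1]}}

```text
time_s: 3.02
position: [0.4549, 0.4151, 0.056]
tcp_rot: [[-0.999, -0.045, -0.0], [-0.045, 0.999, -0.0], [0.0, -0.0, -1.0]]
force: [1.0, 0.5, 0.3]
opening: 0.171
grasp_force: 0.0
```

Run:
```python
from h import *
for i in range(1):
    s=read_state();print({k:s[k] for k in("time_s","position","opening","grasp_force","force","moment")})
c=capture("wrist");d=capture("side")
im=np.zeros((600,800,3),np.uint8)
im[:350,:500]=cv2.resize(c["color"],None,fx=1,fy=1)[50:400,70:570]
k=cv2.resize(d["color"][175:305,225:395],None,fx=1.9,fy=1.9);im[352:352+k.shape[0],:k.shape[1]]=k
cv2.imwrite("pics/g1.png",im)
```

```text
{'time_s': 3.025, 'position': array([0.45492741, 0.41509344, 0.05600799]), 'opening': 0.17116428521614754, 'grasp_force': 0.0, 'force': array([0.99631551, 0.53388911, 0.34853583]), 'moment': array([ 0.0216911 , -0.01107876,  0.00332358])}
```

View pics/g1.png

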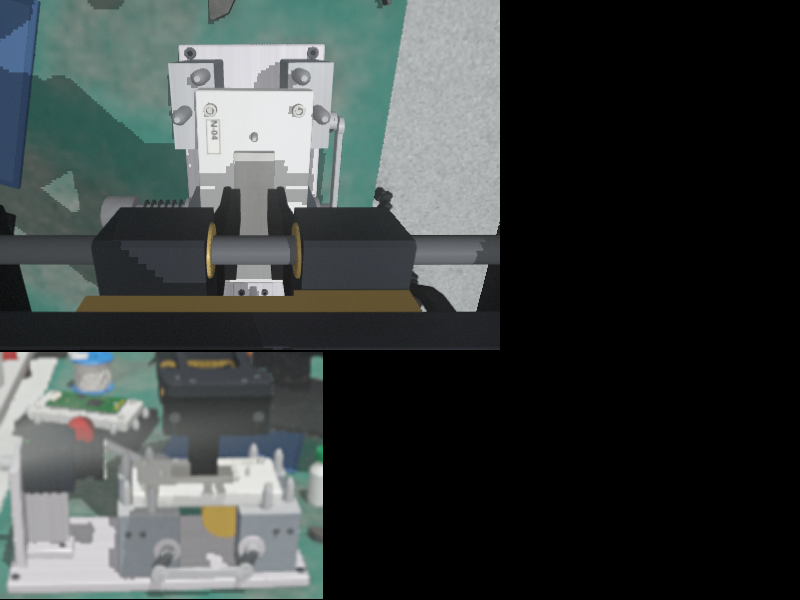

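The fingers are closing on top of the nest, over the boss, not beside it. The fingertip in the side view is near (333,240). I'll check this against the reported TCP.

Run:
```python
from h import *
import pickle
d=pickle.load(open("side0.pkl","rb"))
for z in(.056,.075,.09,.1):print(z,proj(d,[[.455,.415,z]]))
c=pickle.load(open("w1.pkl","rb"))
for z in (.2027,.2217,.24):print(z,proj(c,[[.4515,.416+s,z] for s in(-.0435,.0435,-.0585,.0585)]).round(0).tolist())
print("rack nest seen in side; knob", proj(d,[[.566,.324,.077]]))
s=read_state();print(s["joint_positions"])
```

```text
0.056 [[331.53686265 252.80437054]]
0.075 [[331.87054843 242.3310135 ]]
0.09 [[332.13824256 233.89178449]]
0.1 [[332.3188039  228.18065766]]
0.2027 [[254.0, 229.0], [388.0, 235.0], [230.0, 228.0], [411.0, 236.0]]
0.2217 [[247.0, 241.0], [395.0, 247.0], [222.0, 240.0], [420.0, 249.0]]
0.24 [[239.0, 256.0], [402.0, 263.0], [211.0, 254.0], [429.0, 264.0]]
rack nest seen in side; knob [[267.62563553 216.86169423]]
[ 3.19931710e+01  3.95972871e+01  8.96758684e+01 -6.12100527e-04
  5.07280237e+01 -6.05708567e+01]
```

Run:
```python
from h import *
import pickle
c=capture("wrist");pickle.dump(c,open("w2.pkl","rb".replace("r","w")))
T=np.array(c["camera_from_world"]);print(-T[:3,:3].T@T[:3,3])
y=np.radians(2.6);R=np.array([[np.cos(y),-np.sin(y)],[np.sin(y),np.cos(y)]])
P=[list(R@np.array(p)+[.453,.4155]) for p in[(-.06,-.031),(-.06,.031)]]
for z in(.05,.06,.079,.1):print(z,proj(c,[p+[z] for p in P]).round(0).tolist())
print("obs 267,140 383,141")
B=[list(R@np.array(p)+[.453,.4155])+[.01] for p in[(-.088,-.052),(-.088,.052)]]
print("base",proj(c,B).round(),"obs (248,95),(395,95)")
s=read_state();print(s["tau"],s["opening"],s["time_s"])
k=cv2.resize(c["color"][90:290,200:440],None,fx=3,fy=3,interpolation=cv2.INTER_CUBIC);cv2.imwrite("pics/g2.png",k)
```

```text
[0.37218845 0.41282697 0.24873688]
0.05 [[271.0, 133.0], [373.0, 133.0]]
0.06 [[268.0, 135.0], [375.0, 135.0]]
0.079 [[262.0, 139.0], [381.0, 139.0]]
0.1 [[254.0, 145.0], [389.0, 145.0]]
obs 267,140 383,141
base [[247.  87.]
 [396.  87.]] obs (248,95),(395,95)
[-1.45021484e-03 -4.60626090e+01 -1.27627748e+01  4.20052180e-03
  8.54995544e-02  3.03356328e-04] 0.0492545896307492 3.175
```

View pics/g2.png

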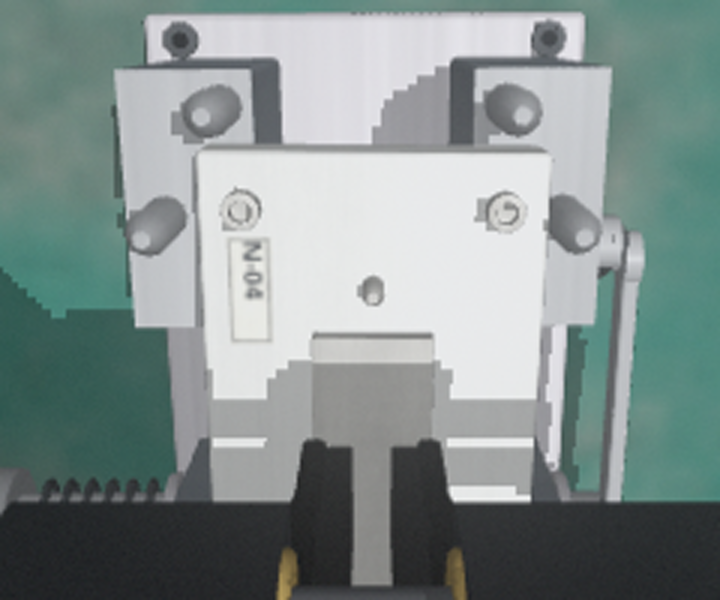

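Run:
```python
from h import *
import pickle
d=pickle.load(open("side0.pkl","rb"))
T=np.array([.237,.5775,.192]);y=np.array([.38,.925,0])
for z in(0,.02,.03,.07):
  print(z,proj(d,[T+y*s+[0,0,z] for s in(-.0585,-.0435,.0435,.0585)]).round(0).tolist())
g=d["color"][95:225,500:620];print(g[:,45].mean(1).astype(int).tolist())
```

```text
0 [[525.0, 202.0], [526.0, 206.0], [532.0, 235.0], [533.0, 241.0]]
0.02 [[528.0, 187.0], [529.0, 191.0], [536.0, 218.0], [537.0, 223.0]]
0.03 [[530.0, 179.0], [531.0, 183.0], [538.0, 209.0], [539.0, 214.0]]
0.07 [[536.0, 148.0], [538.0, 151.0], [546.0, 172.0], [548.0, 177.0]]
[67, 56, 51, 52, 50, 54, 60, 65, 69, 75, 80, 72, 61, 53, 54, 54, 53, 54, 54, 55, 56, 54, 47, 37, 31, 35, 36, 38, 34, 33, 38, 32, 30, 32, 35, 34, 34, 35, 37, 35, 35, 35, 36, 36, 37, 33, 32, 34, 35, 36, 36, 35, 36, 36, 33, 36, 37, 35, 34, 32, 33, 34, 34, 34, 37, 37, 35, 36, 34, 31, 39, 34, 37, 35, 39, 34, 36, 34, 36, 38, 33, 36, 35, 36, 38, 36, 36, 38, 39, 35, 36, 37, 39, 37, 37, 36, 37, 38, 33, 37, 37, 37, 38, 42, 38, 38, 39, 39, 37, 40, 40, 34, 40, 38, 40, 38, 39, 45, 70, 79, 80, 76, 75, 85, 110, 112, 114, 117, 118, 121]
```

The start picture puts the real fingertips about 28 mm above the reported TCP, and the body is higher too. The camera heights agree with the scene, so the tool offset is overstated. I'll open, lower about 24 mm more and grasp.

Emit:
{"api": "jog_arm", "payload": {"delta_pos": [[0,0,0],[0,0,0],[0,0,0],[0,0,0],[0,0,0],[0,0,0],[0,0,0],[0,0,0]], "turn": [0,0,0,0,0,0,0,0], "grip": [0,0,0,0,0,0,0,0]}}

```text
time_s: 4.18
position: [0.4549, 0.4151, 0.056]
tcp_rot: [[-0.999, -0.045, -0.0], [-0.045, 0.999, 0.0], [0.0, 0.0, -1.0]]
force: [-0.5, -0.7, 0.6]
opening: 0.878
grasp_force: 0.0
```

Emit:
{"api": "jog_arm", "payload": {"delta_pos": [[-0.1,0,-0.5],[-0.1,0,-1],[-0.1,0,-1.5],[-0.1,0,-2],[-0.1,0,-2.4],[-0.1,0,-2.4]], "turn": [0,0,0,0,0,0], "grip": [0,0,0,0,0,0]}}

```text
time_s: 4.92
position: [0.4537, 0.4149, 0.0316]
tcp_rot: [[-0.999, -0.045, -0.001], [-0.045, 0.999, -0.0], [0.001, -0.0, -1.0]]
force: [0.2, 0.1, 0.0]
opening: 1.0
grasp_force: 0.0
```

Emit:
{"api": "jog_arm", "payload": {"delta_pos": [[0,0,0],[0,0,0],[0,0,0],[0,0,0],[0,0,0],[0,0,0],[0,0,0],[0,0,0]], "turn": [0,0,0,0,0,0,0,0], "grip": [0.2,0.4,1,1,1,1,1,1]}}

```text
time_s: 5.92
position: [0.4541, 0.4152, 0.0322]
tcp_rot: [[-0.999, -0.045, 0.0], [-0.045, 0.999, 0.0], [-0.0, 0.0, -1.0]]
force: [-0.6, -1.0, 1.6]
opening: 0.707
grasp_force: 30.0
```

Run:
```python
from h import *
s=read_state();print({k:s[k] for k in("time_s","position","opening","grasp_force","force","moment")},s["tcp_rot"][1])
c=capture("wrist");d=capture("side")
im=np.zeros((600,800,3),np.uint8)
im[:350,:500]=c["color"][50:400,70:570]
k=cv2.resize(d["color"][175:305,225:395],None,fx=1.9,fy=1.9);im[352:352+k.shape[0],:k.shape[1]]=k
cv2.imwrite("pics/g3.png",im)
```

```text
{'time_s': 5.925, 'position': array([0.45406867, 0.41518039, 0.03224876]), 'opening': 0.7067378671911959, 'grasp_force': 29.99275803565979, 'force': array([-0.64881653, -0.96531755,  1.5943986 ]), 'moment': array([-0.01681966,  0.04258561, -0.01908063])} [-4.48041733e-02  9.98995780e-01  1.32935981e-04]
```

Emit:
{"api": "jog_arm", "payload": {"delta_pos": [[0,0,0],[0,0,0],[0,0,0],[0,0,0.4],[0,0,0.75],[0,0,0.75],[0,0,0.75],[0,0,0.75],[0,0,0.75],[0,0,0.75],[0,0,0.75],[0,0,0.75]], "turn": [0,0,0,0,0,0,0,0,0,0,0,0], "grip": [0.1,0.1,0.1,0.1,0.1,0.1,1,1,1,1,1,1]}}

```text
time_s: 7.52
position: [0.4539, 0.4151, 0.0395]
tcp_rot: [[-0.999, -0.045, -0.0], [-0.045, 0.999, -0.0], [0.0, -0.0, -1.0]]
force: [-0.2, 0.3, 0.0]
opening: 0.711
grasp_force: 30.0
```

Emit:
{"api": "jog_arm", "payload": {"delta_pos": [[0,0,1],[0,0,3],[0,0,6],[0,0,9],[0,0,12],[0,0,12],[0,0,12]], "turn": [0,0,0,0,0,0,0], "grip": [1,1,1,1,1,1,1]}}

```text
time_s: 8.4
position: [0.4529, 0.4144, 0.1584]
tcp_rot: [[-0.999, -0.045, -0.002], [-0.045, 0.999, -0.001], [0.002, -0.001, -1.0]]
force: [-0.4, -0.7, -3.9]
opening: 0.705
grasp_force: 30.0
```

Run:
```python
from h import *
s=read_state();print({k:s[k] for k in("time_s","position","opening","grasp_force","force","moment")},s["tcp_rot"][1])
import pickle
c=capture("wrist");d=capture("side");pickle.dump((c,d),open("lift.pkl","wb"))
im=np.zeros((600,800,3),np.uint8)
im[:350,:500]=c["color"][50:400,70:570]
k=cv2.resize(d["color"][115:305,225:395],None,fx=1.3,fy=1.3);im[352:352+k.shape[0],:k.shape[1]]=k
k=c["color"][100:300,180:460];im[352:552,240:520]=k
cv2.imwrite("pics/g4.png",im)
```

```text
{'time_s': 8.4, 'position': array([0.45288841, 0.41437559, 0.15837362]), 'opening': 0.7054751846940698, 'grasp_force': 29.99168872833252, 'force': array([-0.44151625, -0.66374032, -3.92595247]), 'moment': array([0.03882715, 0.04275212, 0.04594031])} [-0.0447691   0.99899632 -0.00144482]
```

View pics/g4.png

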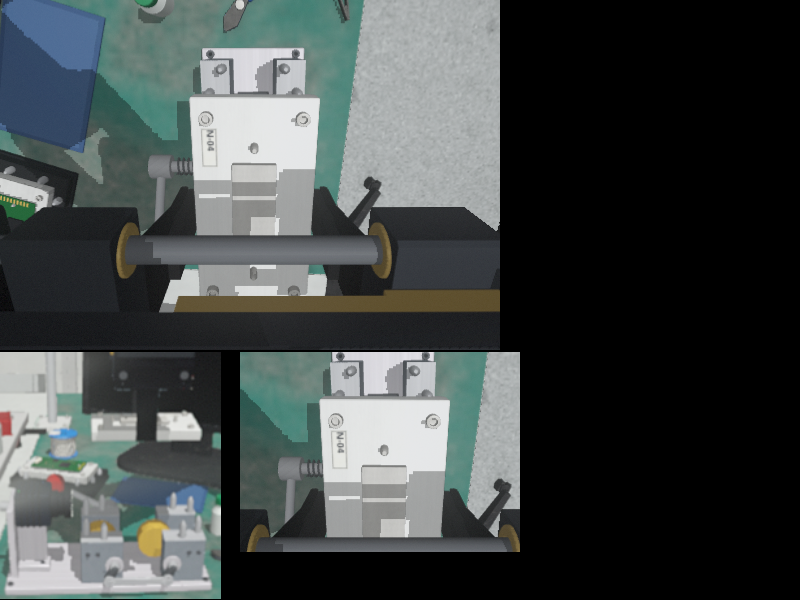

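The nest is lifted and level (3.9 N). Before moving to the mat I'll check the clearance to the monitor.

Run:
```python
from h import *
import pickle
c=pickle.load(open("top0.pkl","rb"))
for z in(.42,.40):print(z,[atz(c,p,z).round(3).tolist() for p in[(362,372),(453,185),(505,145),(550,140)]])
print("base",[atz(c,p,.01).round(3).tolist() for p in[(357,300),(395,220),(420,212),(435,225)]])
```

```text
0.42 [[0.254, 0.179, 0.42], [0.477, 0.073, 0.42], [0.528, 0.01, 0.42], [0.535, -0.044, 0.42]]
0.4 [[0.249, 0.178, 0.4], [0.48, 0.068, 0.4], [0.532, 0.003, 0.4], [0.54, -0.053, 0.4]]
base [[0.297, 0.167, 0.01], [0.46, 0.092, 0.01], [0.478, 0.042, 0.01], [0.452, 0.011, 0.01]]
```

Run:
```python
from h import *
import pickle
d=pickle.load(open("side0.pkl","rb"));c=pickle.load(open("top0.pkl","rb"))
for z in(.05,.1,.15,.42):print(z,proj(d,[[.254,.179,z],[.37,.124,z],[.535,.045,z]]).round(0).tolist())
# monitor base outline (dark pixels) along rows of top picture
g=c["color"].max(2)
for r in range(215,330,15):
    x=np.where(g[r,350:440]<70)[0]
    if len(x): print(r,350+x[0],atz(c,(350+x[0],r),.01)[:2].round(3))
```

```text
0.05 [[420.0, 202.0], [363.0, 192.0], [292.0, 180.0]]
0.1 [[422.0, 180.0], [365.0, 171.0], [292.0, 160.0]]
0.15 [[425.0, 157.0], [366.0, 149.0], [292.0, 139.0]]
0.42 [[439.0, 18.0], [373.0, 17.0], [291.0, 17.0]]
215 398 [0.47  0.086]
230 386 [0.439 0.111]
245 379 [0.408 0.124]
260 372 [0.377 0.138]
275 365 [0.347 0.152]
290 358 [0.317 0.165]
305 356 [0.287 0.169]
320 364 [0.258 0.152]
```

Run:
```python
from h import *
s=read_state();q=s["joint_positions"];print(q,s["position"])
D=[([30.224,82.088],[.6249,.193]),([39.597,89.676],[np.hypot(.45493,.41509),.05601]),(q[1:3],[np.hypot(*s["position"][:2]),s["position"][2]])]
def m(p,q):
    a,d,L1,L2,e=p;q2,q3=np.radians(q)
    return np.array([a+L1*np.sin(q2)+L2*np.sin(q2+q3+e),d+L1*np.cos(q2)+L2*np.cos(q2+q3+e)])
r=least_squares(lambda p:np.concatenate([(m(p,a)-b)*1000 for a,b in D]+[(p[:1]-.0)*5,(p[4:]-0)*20]),[.0,.1,.4,.4,0]);print(r.x.round(3),r.fun.round(2))
```

```text
[ 3.20401845e+01  3.17610324e+01  8.56310443e+01 -7.18086360e-04
  6.28365515e+01 -6.05218168e+01] [0.45265438 0.41423329 0.15766903]
[ 0.04  -0.019  0.46   0.397  0.095] [-1.87  0.66 -0.39  0.1   2.26 -0.77  0.2   1.9 ]
```

Emit:
{"api": "jog_arm", "payload": {"delta_pos": [[-0.6,-3.4,0],[-1.2,-6.8,0],[-1.9,-10.2,0],[-2.5,-13.6,0],[-3.2,-17,0],[-3.8,-20.4,0],[-3.8,-20.4,-3],[-3.8,-20.4,-6],[-3.8,-20.4,-9],[-3.8,-20.4,-12],[-3.8,-20.4,-14],[-3.8,-20.4,-15]], "turn": [6,12,18,24,31,37.4,37.4,37.4,37.4,37.4,37.4,37.4], "grip": [1,1,1,1,1,1,1,1,1,1,1,1]}}

```text
time_s: 10.0
position: [0.4151, 0.2108, 0.0078]
tcp_rot: [[-0.766, -0.642, -0.003], [-0.642, 0.766, -0.001], [0.003, 0.001, -1.0]]
force: [1.1, 0.2, -3.1]
opening: 0.705
grasp_force: 30.0
```

Emit:
{"api": "jog_arm", "payload": {"delta_pos": [[0,0,-1],[0,0,-2],[0,0,-2.6],[0,0,-2.6],[0,0,-2.6]], "turn": [0,0,0,0,0], "grip": [1,1,1,1,1]}}

```text
time_s: 10.62
position: [0.4162, 0.2112, -0.0162]
tcp_rot: [[-0.766, -0.642, 0.001], [-0.642, 0.766, 0.0], [-0.001, -0.0, -1.0]]
force: [1.1, -0.3, -3.9]
opening: 0.709
grasp_force: 30.0
```

Emit:
{"api": "jog_arm", "payload": {"delta_pos": [[0,0,-0.3],[0,0,-0.6],[0,0,-0.6],[0,0,-0.6]], "turn": [0,0,0,0], "grip": [1,1,1,1]}}

```text
time_s: 11.12
position: [0.416, 0.2111, -0.0225]
tcp_rot: [[-0.766, -0.642, -0.0], [-0.642, 0.766, -0.0], [0.0, 0.0, -1.0]]
force: [-0.7, 1.1, -3.3]
opening: 0.71
grasp_force: 30.0
```

Emit:
{"api": "jog_arm", "payload": {"delta_pos": [[0,0,-0.1],[0,0,-0.2],[0,0,-0.2],[0,0,-0.2]], "turn": [0,0,0,0], "grip": [1,1,1,1]}}

```text
time_s: 11.62
position: [0.416, 0.2111, -0.0245]
tcp_rot: [[-0.766, -0.642, -0.0], [-0.642, 0.766, -0.0], [0.0, 0.0, -1.0]]
force: [1.4, -1.1, -3.7]
opening: 0.707
grasp_force: 30.0
```

Emit:
{"api": "jog_arm", "payload": {"delta_pos": [[0,0,-0.1],[0,0,-0.1],[0,0,-0.2],[0,0,-0.2]], "turn": [0,0,0,0], "grip": [1,1,1,1]}}

```text
time_s: 12.12
position: [0.416, 0.2111, -0.0246]
tcp_rot: [[-0.766, -0.642, 0.001], [-0.642, 0.766, 0.0], [-0.001, -0.001, -1.0]]
force: [-2.2, -0.5, 15.1]
opening: 0.709
grasp_force: 30.0
```

The bare nest is down on the mat. I'll release, rise, and fit the rack pins from the earlier crop.

Emit:
{"api": "jog_arm", "payload": {"delta_pos": [[0,0,0.1],[0,0,0.1],[0,0,0.1],[0,0,0.1],[0,0,3],[0,0,7],[0,0,12],[0,0,12]], "turn": [0,0,0,0,0,0,0,0], "grip": [0,0,0,0,0,0,0,0]}}

```text
time_s: 13.12
position: [0.4186, 0.2118, 0.0965]
tcp_rot: [[-0.766, -0.643, 0.008], [-0.643, 0.766, 0.002], [-0.007, -0.004, -1.0]]
force: [0.6, 0.3, -0.1]
opening: 1.002
grasp_force: 0.0
```

Run:
```python
from h import *
import pickle
c=pickle.load(open("top0.pkl","rb"))
B=lambda p:(np.array(p)-[420,0])/4-.375+[310,115]
px=B([(663,60),(730,78),(615,86),(754,129),(561,254),(700,298),(585,302),(652,324)])
loc=np.array([(66,18),(66,-18),(46,37),(46,-37),(-46,37),(-46,-37),(-66,18),(-66,-18)])/1e3
print(fitpts(c,px,loc,.027,-.27))
print(read_state()["position"],read_state()["opening"])
```

```text
(array([0.5753, 0.1489]), np.float64(-16.36), 'rms px', np.float64(0.19))
[0.41855348 0.21184164 0.09648515] 1.001949796956196
```

Emit:
{"api": "jog_arm", "payload": {"delta_pos": [[2.3,-0.9,2],[4.6,-1.8,4],[7,-2.7,6],[10,-3.6,7],[13,-5,7],[16,-6.2,7],[16,-6.2,7],[16,-6.2,7],[16,-6.2,7]], "turn": [-10,-20,-30,-40,-50,-56,-56,-56,-56], "grip": [0,0,0,0,0,0,0,0,0]}}

```text
time_s: 14.25
position: [0.5743, 0.1496, 0.1628]
tcp_rot: [[-0.961, 0.275, -0.002], [0.275, 0.961, -0.0], [0.002, -0.001, -1.0]]
force: [-0.9, 0.2, -1.1]
opening: 1.002
grasp_force: 0.0
```

Run:
```python
from h import *
import pickle
c=capture("wrist");s=read_state();print(s["position"],s["tcp_rot"][1])
y=np.radians(-16.4);R=np.array([[np.cos(y),-np.sin(y)],[np.sin(y),np.cos(y)]])
loc=np.array([(66,18),(66,-18),(46,37),(46,-37),(-46,37),(-46,-37),(-66,18),(-66,-18)])/1e3
print(proj(c,[list(R@l+[.5753,.1489])+[.027] for l in loc]).round(0).tolist())
pickle.dump(c,open("w3.pkl","wb"))
k=cv2.resize(c["color"][70:270,230:410],None,fx=3,fy=3,interpolation=cv2.INTER_CUBIC);cv2.imwrite("pics/w3.png",k)
```

```text
[0.57459721 0.14964367 0.16313913] [2.75037794e-01 9.61433415e-01 7.80643945e-06]
[[337.0, 240.0], [305.0, 240.0], [355.0, 223.0], [287.0, 223.0], [359.0, 138.0], [285.0, 137.0], [340.0, 117.0], [304.0, 117.0]]
```

View pics/w3.png

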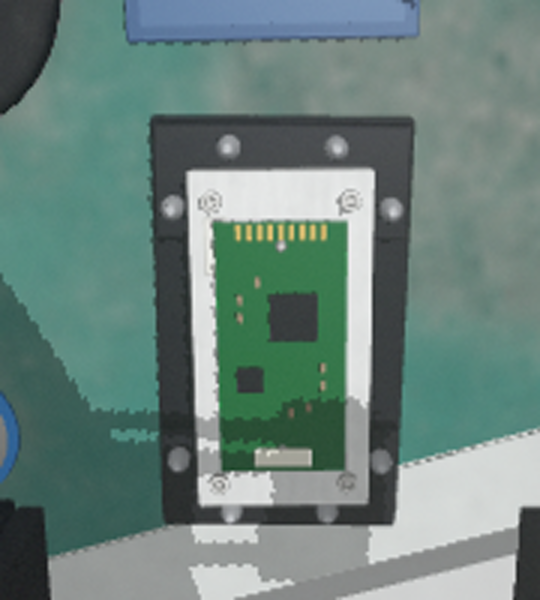

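Pins are at crop (229,146), (337,147), (172,207), (392,209), (178,459), (381,461), (231,513), (328,513). The nest corners are at (188,170), (374,170), (368,505), (198,506).

Run:
```python
from h import *
import pickle
c=pickle.load(open("w3.pkl","rb"))
C=lambda p:(np.array(p)+.5)/3-.5+[230,70]
px=C([(229,146),(337,147),(172,207),(392,209),(178,459),(381,461),(231,513),(328,513)])
loc=np.array([(-66,-18),(-66,18),(-46,-37),(-46,37),(46,-37),(46,37),(66,-18),(66,18)])/1e3
print("pins",fitpts(c,px,loc,.026,-.28))
print("nest",fit(c,C([(368,505),(198,506),(188,170),(374,170)]),.12,.062,.030,-.28))
```

```text
pins (array([0.5768, 0.1504]), np.float64(-16.46), 'rms px', np.float64(0.29))
nest (array([0.5783, 0.1503]), np.float64(-15.61), 'rms px', np.float64(0.24))
```

Emit:
{"api": "jog_arm", "payload": {"delta_pos": [[0.1,0.05,-3],[0.1,0.05,-6],[0.1,0.05,-9],[0.1,0.05,-12],[0.1,0.05,-14],[0.1,0.05,-15.5],[0.1,0.05,-16.5],[0.1,0.05,-16.5],[0.1,0.05,-16.5]], "turn": [0,0,0,0,0,0,0,0,0], "grip": [0,0,0,0,0,0,0,0,0]}}

```text
time_s: 15.42
position: [0.5776, 0.1497, -0.0008]
tcp_rot: [[-0.961, 0.276, 0.001], [0.276, 0.961, 0.0], [-0.001, 0.0, -1.0]]
force: [-0.8, 0.7, 0.5]
opening: 0.999
grasp_force: 0.0
```

Emit:
{"api": "jog_arm", "payload": {"delta_pos": [[0,0,-0.5],[0,0,-0.9],[0,0,-0.9],[0,0,-0.9],[0,0,-0.9],[0,0,-0.9],[0,0,-0.9],[0,0,-0.9],[0,0,-0.9],[0,0,-0.9]], "turn": [0,0,0,0,0,0,0,0,0,0], "grip": [0,0,0.2,0.2,1,1,1,1,1,1]}}

```text
time_s: 16.68
position: [0.577, 0.1495, -0.0104]
tcp_rot: [[-0.961, 0.276, -0.0], [0.276, 0.961, -0.0], [-0.0, -0.0, -1.0]]
force: [-1.0, -1.3, 0.0]
opening: 0.705
grasp_force: 30.0
```

Emit:
{"api": "jog_arm", "payload": {"delta_pos": [[0,0,0.5],[0,0,1.5],[0,0,2],[0,0,2]], "turn": [0,0,0,0], "grip": [1,1,1,1]}}

```text
time_s: 17.18
position: [0.5775, 0.1497, 0.0102]
tcp_rot: [[-0.961, 0.276, 0.001], [0.276, 0.961, 0.0], [-0.001, 0.001, -1.0]]
force: [-0.7, 0.7, -3.3]
opening: 0.709
grasp_force: 30.0
```

Emit:
{"api": "jog_arm", "payload": {"delta_pos": [[0,0,3],[0,0,7],[-0.5,1,12],[-2.5,5,12],[-4.5,9.5,12],[-6.5,14,12],[-8.5,18,12],[-10.5,22,12],[-12,25.5,12],[-12.5,26.5,12],[-12.5,26.5,12],[-12.5,26.5,12]], "turn": [0,0,2,5,8,11,14,17,18.6,18.6,18.6,18.6], "grip": [1,1,1,1,1,1,1,1,1,1,1,1]}}

```text
time_s: 18.68
position: [0.4524, 0.4134, 0.1294]
tcp_rot: [[-0.999, -0.044, -0.0], [-0.044, 0.999, -0.001], [0.0, -0.001, -1.0]]
force: [0.2, 0.3, -3.3]
opening: 0.709
grasp_force: 30.0
```

Run:
```python
from h import *
s=read_state();print(s["position"],np.degrees(np.arcsin(s["tcp_rot"][1][0])),s["force"],s["moment"])
```

```text
[0.4524104  0.4133561  0.12936477] -2.4981757675311185 [ 0.16016274  0.28104405 -3.2525635 ] [ 0.05953509 -0.00822191 -0.01911324]
```

Emit:
{"api": "jog_arm", "payload": {"delta_pos": [[0,0,-2],[0,0,-4],[0,0,-5.4],[0,0,-5.4],[0,0,-5.4]], "turn": [0,0,0,0,0], "grip": [1,1,1,1,1]}}

```text
time_s: 19.3
position: [0.4527, 0.4146, 0.0761]
tcp_rot: [[-0.999, -0.044, 0.001], [-0.044, 0.999, 0.001], [-0.001, 0.001, -1.0]]
force: [-0.2, -0.8, -3.4]
opening: 0.71
grasp_force: 30.0
```

Run:
```python
from h import *
s=read_state();print(s["position"],np.degrees(np.arcsin(s["tcp_rot"][1][0])),s["force"],s["moment"])
import pickle
c=capture("wrist");pickle.dump(c,open("w4.pkl","wb"));d=capture("side");pickle.dump(d,open("s4.pkl","wb"))
k=cv2.resize(c["color"][80:245,225:415],None,fx=3,fy=3,interpolation=cv2.INTER_CUBIC)
cv2.imwrite("pics/w4.png",k)
```

```text
[0.45274643 0.41464913 0.07609674] -2.535474405736921 [-0.23126686 -0.83877219 -3.37335711] [0.00641826 0.01347433 0.0081397 ]
```

Emit:
{"api": "jog_arm", "payload": {"delta_pos": [[0,0,-1],[0,0,-1.6],[0,0,-2],[0,0,-2.3],[0,0,-2.3],[0,0,-2.3]], "turn": [0,0,0,0,0,0], "grip": [1,1,1,1,1,1]}}

```text
time_s: 20.15
position: [0.4521, 0.4147, 0.0527]
tcp_rot: [[-0.999, -0.045, 0.0], [-0.045, 0.999, 0.0], [-0.0, 0.0, -1.0]]
force: [0.4, -0.2, -2.4]
opening: 0.71
grasp_force: 30.0
```

Emit:
{"api": "jog_arm", "payload": {"delta_pos": [[0,0,-0.4],[0,0,-0.8],[0,0,-1.1],[0,0,-1.1],[0,0,-1.1]], "turn": [0,0,0,0,0], "grip": [1,1,1,1,1]}}

```text
time_s: 20.78
position: [0.452, 0.4147, 0.0415]
tcp_rot: [[-0.999, -0.045, 0.0], [-0.045, 0.999, 0.0], [-0.0, 0.0, -1.0]]
force: [0.1, 1.1, -2.7]
opening: 0.708
grasp_force: 30.0
```

Emit:
{"api": "jog_arm", "payload": {"delta_pos": [[0,0,-0.1],[0,0,-0.2],[0,0,-0.25],[0,0,-0.3],[0,0,-0.3]], "turn": [0,0,0,0,0], "grip": [1,1,1,1,1]}}

```text
time_s: 21.4
position: [0.452, 0.4146, 0.0386]
tcp_rot: [[-0.999, -0.045, 0.0], [-0.045, 0.999, -0.0], [-0.0, -0.0, -1.0]]
force: [0.3, -0.6, -1.6]
opening: 0.705
grasp_force: 30.0
```

Emit:
{"api": "jog_arm", "payload": {"delta_pos": [[0,0,-0.1],[0,0,-0.1],[0,0,-0.1],[0,0,-0.1],[0,0,-0.1],[0,0,-0.1],[0,0,2],[0,0,5],[0,0,9],[0,0,9],[0,0,9]], "turn": [0,0,0,0,0,0,0,0,0,0,0], "grip": [1,1,0,0,0,0,0,0,0,0,0]}}

```text
time_s: 22.78
position: [0.4515, 0.4143, 0.1282]
tcp_rot: [[-0.999, -0.045, -0.001], [-0.045, 0.999, -0.0], [0.001, -0.0, -1.0]]
force: [-0.1, -0.1, -1.3]
opening: 1.002
grasp_force: 0.0
```

Run:
```python
from h import *
import pickle
s=read_state();print(s["position"],s["opening"])
c=capture("wrist");t=capture("top");pickle.dump((c,t),open("p5.pkl","wb"))
# white plate corners of the bare nest on the mat, automatic in top view
g=t["color"].min(2)
for name,(y0,y1,x0,x1) in {"mat":(190,300,300,395)}.items():
    m=(g[y0:y1,x0:x1]>150).astype(np.uint8)
    cs,_=cv2.findContours(m,0,2);k=max(cs,key=cv2.contourArea)
    r=cv2.minAreaRect(k);print(name,r,atz(t,np.array(r[0])+[x0,y0],.015).round(4),cv2.boxPoints(r)+[x0,y0])
```

```text
[0.45151212 0.41432153 0.12817829] 1.0016598768293468
mat ((36.69242858886719, 51.063087463378906), (58.91770553588867, 30.666410446166992), 51.8427734375) [0.4137 0.2107 0.015 ] [[306.43533134 227.37223053]
 [330.54889488 208.42586708]
 [366.94952393 254.7539444 ]
 [342.83596039 273.70030975]]
```

Emit:
{"api": "jog_arm", "payload": {"delta_pos": [[-0.6,-3.4,0],[-1.2,-6.8,0],[-1.8,-10.2,0],[-2.4,-13.6,0],[-3,-17,0],[-3.6,-20.3,0],[-3.6,-20.3,-3],[-3.6,-20.3,-7],[-3.6,-20.3,-11],[-3.6,-20.3,-13.5],[-3.6,-20.3,-14.3],[-3.6,-20.3,-14.3]], "turn": [6,12,18,24,31,37.4,37.4,37.4,37.4,37.4,37.4,37.4], "grip": [0,0,0,0,0,0,0,0,0,0,0,0]}}

```text
time_s: 24.38
position: [0.4154, 0.2115, -0.015]
tcp_rot: [[-0.766, -0.642, -0.002], [-0.642, 0.766, -0.0], [0.002, 0.001, -1.0]]
force: [0.5, 0.1, 0.3]
opening: 0.995
grasp_force: 0.0
```

Emit:
{"api": "jog_arm", "payload": {"delta_pos": [[0,0,0],[0,0,0]], "turn": [0,0], "grip": [0,0]}}

```text
time_s: 24.62
position: [0.4167, 0.2118, -0.0135]
tcp_rot: [[-0.766, -0.642, 0.002], [-0.642, 0.766, 0.0], [-0.002, -0.001, -1.0]]
force: [0.9, -0.5, 0.3]
opening: 1.002
grasp_force: 0.0
```

Emit:
{"api": "jog_arm", "payload": {"delta_pos": [[0,-0.05,-0.5],[0,-0.05,-0.9],[0,-0.05,-0.9],[0,-0.05,-0.9],[0,-0.05,-0.9],[0,-0.05,-0.9],[0,-0.05,-0.9],[0,-0.05,-0.9],[0,-0.05,-0.9],[0,-0.05,-0.9]], "turn": [0,0,0,0,0,0,0,0,0,0], "grip": [0,0,0.2,0.2,1,1,1,1,1,1]}}

```text
time_s: 25.88
position: [0.416, 0.2111, -0.0234]
tcp_rot: [[-0.766, -0.642, 0.0], [-0.642, 0.766, 0.0], [-0.0, -0.0, -1.0]]
force: [-0.1, -0.3, 0.4]
opening: 0.712
grasp_force: 30.0
```

Emit:
{"api": "jog_arm", "payload": {"delta_pos": [[0,0,1],[0,0,4],[0,0,8],[0,0,11],[0,0,11]], "turn": [0,0,0,0,0], "grip": [1,1,1,1,1]}}

```text
time_s: 26.5
position: [0.4173, 0.2115, 0.0885]
tcp_rot: [[-0.766, -0.643, 0.005], [-0.643, 0.766, 0.001], [-0.005, -0.002, -1.0]]
force: [0.2, 0.1, -3.4]
opening: 0.711
grasp_force: 30.0
```

Emit:
{"api": "jog_arm", "payload": {"delta_pos": [[2.3,-0.9,1],[4.6,-1.8,2],[7,-2.7,2],[10,-3.6,2],[13,-5,2],[16.1,-6.2,2],[16.1,-6.2,1],[16.1,-6.2,-2],[16.1,-6.2,-4],[16.1,-6.2,-5],[16.1,-6.2,-5],[16.1,-6.2,-5]], "turn": [-10,-20,-30,-40,-50,-56.4,-56.4,-56.4,-56.4,-56.4,-56.4,-56.4], "grip": [1,1,1,1,1,1,1,1,1,1,1,1]}}

```text
time_s: 28.0
position: [0.5772, 0.1493, 0.0369]
tcp_rot: [[-0.959, 0.283, 0.001], [0.283, 0.959, 0.0], [-0.001, 0.0, -1.0]]
force: [-0.9, 0.0, -3.8]
opening: 0.704
grasp_force: 30.0
```

Run:
```python
from h import *
import pickle
s=read_state();print(s["position"],np.degrees(np.arcsin(s["tcp_rot"][1][0])),s["force"])
c=capture("wrist");pickle.dump(c,open("w6.pkl","wb"))
cv2.imwrite("pics/w6.png",cv2.resize(c["color"][60:260,220:420],None,fx=3,fy=3,interpolation=cv2.INTER_CUBIC))
```

```text
[0.57723568 0.14925554 0.03692621] 16.413276277561668 [-0.91986183  0.01500191 -3.82012948]
```

Emit:
{"api": "jog_arm", "payload": {"delta_pos": [[0,0,-1.5],[0,0,-2.5],[0,0,-3.2],[0,0,-3.6],[0,0,-4],[0,0,-4],[0,0,-4]], "turn": [0,0,0,0,0,0,0], "grip": [1,1,1,1,1,1,1]}}

```text
time_s: 28.92
position: [0.5772, 0.1491, -0.0032]
tcp_rot: [[-0.959, 0.283, 0.0], [0.283, 0.959, 0.0], [-0.0, 0.0, -1.0]]
force: [-0.5, 0.3, -3.1]
opening: 0.704
grasp_force: 30.0
```

Emit:
{"api": "jog_arm", "payload": {"delta_pos": [[0,0,-0.2],[0,0,-0.4],[0,0,-0.5],[0,0,-0.5]], "turn": [0,0,0,0], "grip": [1,1,1,1]}}

```text
time_s: 29.42
position: [0.5769, 0.1491, -0.0083]
tcp_rot: [[-0.959, 0.283, -0.0], [0.283, 0.959, -0.0], [0.0, -0.0, -1.0]]
force: [-0.1, -0.4, -1.6]
opening: 0.708
grasp_force: 30.0
```

Emit:
{"api": "jog_arm", "payload": {"delta_pos": [[0,0,-0.1],[0,0,-0.1],[0,0,-0.1],[0,0,-0.1],[0,0,-0.1],[0,0,-0.1],[0,0,2],[0,0,6],[0,0,11],[0,0,15],[0,0,15],[0,0,15]], "turn": [0,0,0,0,0,0,0,0,0,0,0,0], "grip": [1,1,0,0,0,0,0,0,0,0,0,0]}}

```text
time_s: 30.92
position: [0.5762, 0.149, 0.141]
tcp_rot: [[-0.959, 0.283, -0.001], [0.283, 0.959, -0.0], [0.001, -0.0, -1.0]]
force: [-0.9, 0.7, -0.2]
opening: 1.0
grasp_force: 0.0
```

Run:
```python
from h import *
import pickle
s=read_state();print(s["time_s"],s["position"],s["opening"])
c=capture("wrist");t=capture("top");pickle.dump((c,t),open("p7.pkl","wb"))
a=cv2.resize(c["color"][70:270,225:415],None,fx=2.1,fy=2.1,interpolation=cv2.INTER_CUBIC)
b=cv2.resize(t["color"][125:270,195:300],None,fx=3.5,fy=3.5,interpolation=cv2.INTER_CUBIC)
im=np.zeros((600,800,3),np.uint8);im[:a.shape[0],:a.shape[1]]=a;im[:b.shape[0],410:410+b.shape[1]]=b
cv2.imwrite("pics/p7.png",im)
```

```text
30.925 [0.57624538 0.14904694 0.1410461 ] 1.0002833816027712
```

View pics/p7.png

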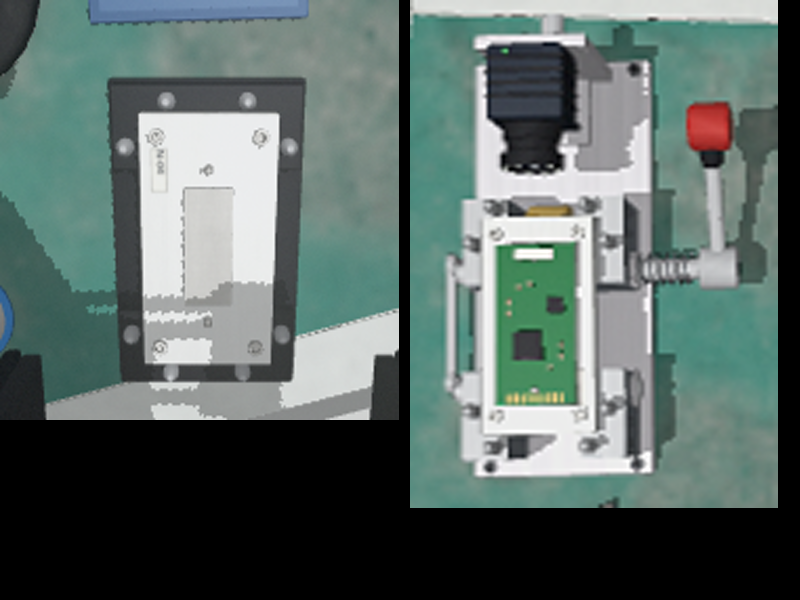

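Both nests are seated: the bare one between the rack pins, and the board's nest on the stage, centred between its pins. The knob is at crop (710,126), still at rest. Next is the lever.

Emit:
{"api": "jog_arm", "payload": {"delta_pos": [[-0.2,3.5,0],[-0.4,7,0],[-0.7,10.5,0],[-1,14,0],[-1.2,17.5,0],[-1.2,17.5,-3],[-1.2,17.5,-6],[-1.2,17.5,-8],[-1.2,17.5,-8],[-1.2,17.5,-8]], "turn": [5,10,15,19,19,19,19,19,19,19], "grip": [0.45,0.45,0.45,0.45,0.45,0.45,0.45,0.45,0.45,0.45]}}

```text
time_s: 32.28
position: [0.565, 0.3241, 0.0613]
tcp_rot: [[-0.999, -0.045, -0.0], [-0.045, 0.999, -0.0], [0.0, -0.0, -1.0]]
force: [-0.8, -0.5, -0.9]
opening: 0.55
grasp_force: 0.0
```

Run:
```python
from h import *
s=read_state();print(s["time_s"],s["position"],s["opening"],np.degrees(np.arcsin(s["tcp_rot"][1][0])))
for n in("wrist","top","side"):
    c=capture(n);b=c["color"].astype(int)
    m=((b[...,2]>120)&(b[...,1]<90)&(b[...,0]<90)).astype(np.uint8)
    nn,l,st,ce=cv2.connectedComponentsWithStats(m)
    pk=proj(c,[[.565,.324,.077]])[0]
    print(n,"expected",pk.round(1),[(ce[i].round(1).tolist(),st[i].tolist()) for i in range(1,nn) if st[i][4]>15 and np.linalg.norm(ce[i]-pk)<50])
```

```text
32.275 [0.56502851 0.32408191 0.06129184] 0.5499624853281286 -2.561614346749635
wrist expected [320.7 242.2] [([323.5, 247.5], [304, 230, 40, 37, 1255])]
top expected [280.5 160.8] []
side expected [268.2 216.9] []
```

Emit:
{"api": "jog_arm", "payload": {"delta_pos": [[0.1,0.1,-1],[0.1,0.1,-2],[0.1,0.1,-3],[0.1,0.1,-3],[0.1,0.1,-3],[0.1,0.1,-3],[0.1,0.1,-3],[0.1,0.1,-3],[0.1,0.1,-3]], "turn": [0,0,0,0,0,0,0,0,0], "grip": [0.45,0.45,0.45,0.6,0.8,1,1,1,1]}}

```text
time_s: 33.55
position: [0.5663, 0.3244, 0.0318]
tcp_rot: [[-0.999, -0.045, 0.0], [-0.045, 0.999, -0.001], [-0.0, -0.001, -1.0]]
force: [0.5, -4.7, 1.7]
opening: 0.273
grasp_force: 30.0
```

Emit:
{"api": "jog_arm", "payload": {"delta_pos": [[-0.48,-0.02,0.77],[-0.48,-0.02,0.77],[-1.04,-0.05,1.49],[-1.04,-0.05,1.49],[-1.67,-0.08,2.15],[-1.67,-0.08,2.15],[-2.36,-0.11,2.73],[-2.36,-0.11,2.73],[-3.12,-0.14,3.23],[-3.12,-0.14,3.23],[-3.12,-0.14,3.23]], "turn": [0,0,0,0,0,0,0,0,0,0,0], "grip": [1,1,1,1,1,1,1,1,1,1,1]}}

```text
time_s: 34.92
position: [0.5363, 0.3229, 0.0635]
tcp_rot: [[-0.999, -0.045, 0.003], [-0.045, 0.999, -0.001], [-0.003, -0.001, -1.0]]
force: [3.7, -5.7, -3.6]
opening: 0.274
grasp_force: 30.0
```

Emit:
{"api": "jog_arm", "payload": {"delta_pos": [[-0.81,-0.1,0.43],[-0.81,-0.1,0.43],[-1.65,-0.15,0.76],[-1.65,-0.15,0.76],[-2.53,-0.2,1.0],[-2.53,-0.2,1.0],[-3.43,-0.25,1.15],[-3.43,-0.25,1.15],[-4.34,-0.3,1.2],[-4.34,-0.3,1.2],[-4.34,-0.3,1.2],[-4.34,-0.3,1.2]], "turn": [0,0,0,0,0,0,0,0,0,0,0,0], "grip": [1,1,1,1,1,1,1,1,1,1,1,1]}}

```text
time_s: 36.42
position: [0.4951, 0.3209, 0.0768]
tcp_rot: [[-0.999, -0.045, 0.008], [-0.045, 0.999, 0.001], [-0.008, 0.001, -1.0]]
force: [5.0, -4.9, -0.6]
opening: 0.272
grasp_force: 30.0
```

Run:
```python
from h import *
s=read_state();print(s["time_s"],s["position"],s["opening"],s["force"],s["grasp_force"])
y=np.radians(2.6)
for n in("top","side"):
    c=capture(n);b=c["color"].astype(int)
    m=((b[...,2]>110)&(b[...,1]<90)&(b[...,0]<90)).astype(np.uint8)
    nn,l,st,ce=cv2.connectedComponentsWithStats(m)
    pk=proj(c,[[.4525+.034*np.cos(y)+.095*np.sin(y),.4142+.0015-.0949,.121]])[0]
    print(n,"expected knob",pk.round(1),[(ce[i].round(1).tolist(),st[i].tolist()) for i in range(1,nn) if st[i][4]>3 and np.linalg.norm(ce[i]-pk)<40])
    # board centroid (green, saturated) vs expected height
    hsv=cv2.cvtColor(c["color"],cv2.COLOR_BGR2HSV)
    ctr=proj(c,[[.4528,.4146,.067+.018+h] for h in(0,.0085)]);print("board exp at h=0, 8.5mm",ctr.round(1).tolist())
    r0,c0=ctr[0].astype(int);w=hsv[c0-30:c0+31,r0-40:r0+41]
    g=((w[...,0]>45)&(w[...,0]<75)&(w[...,1]>110)).astype(np.uint8)
    nn,l,st,ce=cv2.connectedComponentsWithStats(g);i=1+np.argmax(st[1:,4]);print("green",ce[i]+[r0-40,c0-30],st[i])
```

```text
36.425 [0.49512373 0.32088823 0.07679726] 0.2720780150305855 [ 5.02644089 -4.89702322 -0.62247033] 30.00248020514846
top expected knob [278.1 196.2] []
board exp at h=0, 8.5mm [[230.4, 216.9], [229.5, 216.5]]
green [238.01694915 216.55932203] [45 24  6 14 59]
side expected knob [309.9 193.7] [([298.9, 193.5], [297, 187, 4, 14, 39])]
board exp at h=0, 8.5mm [[333.4, 236.6], [333.6, 231.8]]
green [334.26530612 232.8622449 ] [ 15  21  55  12 392]
```

Emit:
{"api": "jog_arm", "payload": {"delta_pos": [[-0.3,-0.1,0],[-0.3,-0.1,0],[-0.3,-0.1,0],[-0.3,-0.1,0],[-0.3,-0.1,0],[-0.3,-0.1,0],[-0.3,-0.1,0],[-0.3,-0.1,0]], "turn": [0,0,0,0,0,0,0,0], "grip": [1,1,1,1,1,1,1,1]}}

```text
time_s: 37.52
position: [0.4929, 0.3208, 0.0769]
tcp_rot: [[-0.999, -0.045, 0.01], [-0.045, 0.999, 0.003], [-0.01, 0.002, -1.0]]
force: [5.7, -1.7, -1.7]
opening: 0.271
grasp_force: 30.0
```

Run:
```python
from h import *
import pickle
s=read_state();print(s["time_s"],s["position"],s["opening"],s["force"],np.abs(s["qvel"]).max())
c=capture("side");b=c["color"]
hsv=cv2.cvtColor(b,cv2.COLOR_BGR2HSV)
w=hsv[205:262,293:374];g=((w[...,0]>45)&(w[...,0]<75)&(w[...,1]>110)).astype(np.uint8)
nn,l,st,ce=cv2.connectedComponentsWithStats(g);i=1+np.argmax(st[1:,4]);print("green",ce[i]+[293,205],st[i])
# near long edge of the board at y=+22 mm, and far edge, both heights
for h in(0,.0085):print(h,proj(c,[[.4528+dx,.4146+dy,.085+h] for dx in(-.044,.044) for dy in(-.022,.022)]).round(1).tolist())
```

```text
37.525 [0.49293717 0.32084876 0.07689241] 0.27120478662424563 [ 5.69955992 -1.68381642 -1.71537948] 0.06255674648252794
green [334.19143577 232.81108312] [ 15  21  55  13 397]
0 [[359.7, 230.6], [362.7, 243.4], [305.8, 230.2], [305.4, 243.0]]
0.0085 [[360.0, 225.9], [363.0, 238.4], [305.8, 225.5], [305.4, 238.0]]
```

The board's green area spans rows 226 to 239, which matches the fully lifted prediction (225.7 to 238.2). The lever is upright and at rest.

```bash
python3 -c "
from rig import *
print(hand_in())"
```

```text
the job is handed in; nothing more can be done
None
```

The nests have changed places, each seated between the other station's pins, and the job is handed in with the gripper holding the cam lever upright and the board's nest at its highest point; `hand_in()` returned no verdict.

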